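Seat a knitting needle in the length gauge

TASK

Take the long wooden knitting needle with the round ball knob from its rest and lay it in the V-groove of the wooden length gauge with its point towards the hood. Then push it gently along the groove, under the hood, until you feel its point press on the sprung stop hidden inside (only a few newtons, never ram the stop to its full depth), and leave it lying there against the stop. Leave the short needle and the other goods where they are.

Things in the scene. Friction and masses are not known exactly. Their poses are not given: they have to be found in the camera images.
- needle: long plain wooden knitting needle, 60 to 125 g, 275 mm overall: shaft 16 mm in diameter, 14 mm tapered point at +y, ball knob 26 mm in diameter at the tail. Own y axis along the shaft to the point; it may roll about it. Origin on the shaft's axis, 120 mm behind the point, near the balance point. Starts in a rest, point to the robot's left, axis 40 mm above the table, origin over the rest's middle
- needle_tip (a point): end of the needle's point, on the shaft's axis
- needle_tail (a point): rear end of the needle's ball knob, on the shaft's axis: the place to push
- short_needle: bystander: the other wooden needle, 16 mm shaft, only 184 mm long, with a flat disc knob, lying in the other rest; origin on its shaft's axis 85 mm behind the point
- rest_a: fixed wooden rest, 36x110 mm, 8 mm base, that holds the long needle (left or right place): two V posts 90 mm apart, each 12 mm long and 40 mm high, with finger room between them. Origin under its middle, y along the needle
- gauge: fixed wooden length gauge, base 64x290x12 mm, origin on the table, y = groove direction towards the hood. 90 degree V-groove at x = 0 in two parts, y -155 to -135 and -60 to 110 mm, walls 45 mm wide over all and 56 mm high; a needle in it has its axis 50 mm above the table. Between the parts an open finger window down to the base. Behind y = -155 mm the knob overhangs
- groove (a point): on the axis of a needle in the groove, at y = -105 mm of the gauge and 50 mm above the table, in the finger window: a needle laid with its origin here has its point 20 mm short of the hood's mouth. Axes as the gauge
- hood: wooden hood fixed over the far part of the groove: 60 mm wide, from y = 35 to 124 mm of the gauge (same origin and axes), top 86 mm above the table with a brass screw to 91 mm; mouth open, far end closed. Inside is the end stop, a sprung pin 25 to 45 mm past the mouth (out of sight, set differently each time); it yields 1.5 N per mm and bottoms at 14 N, which must not happen
- hood_mouth (a point): centre of the hood's mouth, on the axis of a needle in the groove; axes as the gauge. 8 mm inside it a sprung ball presses on top of the needle: the point lifts it when 13 to 22 mm deep (up to about 6 N, not yet the stop), and from there the needle slides with a drag of about 1 to 4 N and stays where it is left
- hairtie_card: violet flower hair tie on a brown card, 158x90x16 mm, lying to the right of the gauge; bystander, origin under its centre
- scrubby: rose crochet face scrubby with a card on it, 88x88x44 mm, lying to the left; bystander, origin under its centre
- coasters: round mustard stack of crochet coasters, 132x135x37 mm, lying at the left front; bystander, origin under its centre
- case: pink-and-green striped crochet glasses sleeve, 208x91x25 mm, lying at the right; bystander, origin under its centre

How it is judged:
By the outcome, as a careful person would: the job done as asked, in the order asked, and still so for the second after the job is handed in, with the robot touching nothing.
It also fails if it takes over 58 s, if anything falls off the work surface, if the arm or the gripper's body presses on something with over 40 N, if the wrist force passes 120 N, or if a joint passes its speed limit or range.

ROBOT

A 7-joint arm with a two-finger parallel gripper is mounted at the origin on a cart in front of the work surface, level with it; the furniture and walls round the work are solid. World frame = base frame: x ahead of the robot, y to its left, z up, the work surface at z = 0. Lengths are in m, angles in degrees, forces in N, time in s.
With the tool pointing down it reaches from about 0.425 to 0.875 m from the base axis. Payload 4.7 kg.
Tool frame: the origin (TCP) lies at the very end of the fingers, on their centre line; the grasp point (between the pads) lies 19 mm behind it; z points along the fingers, y is the direction in which the jaws open and shut (so a half turn about z gives the same grasp; the last joint's range is limited). The gripper opens to 87 mm and grips with 3 to 60 N. Pads are 19 mm wide; open, the fingers measure 117 mm over their backs; the gripper's body (75 mm by 190 mm) begins 51 mm behind the grasp point.
Start: joints at [-71.442, 18.392, -4.016, 83.108, 1.295, 78.541, -3.26], TCP at [0.198, 0.619, 0.223] pointing down, gripper open.
Joint ranges: [-163.93, 163.93], [-17.29, 119.83], [-79.2, 71.16], [3.27, 140.29], [-89.18, 269.18], [5.43, 117.66], [-154.24, 154.24]. Speed limits (degrees/s): [147.25, 147.25, 180, 180, 180, 180, 180].

INTERFACE

Orientations are given as [roll, pitch, yaw] about the fixed x, y, z axes, in that order (R = Rz(yaw) Ry(pitch) Rx(roll)).
In Python, from cell import monitor, imaging, ticket, spot_in, pinpoint gives the robot as it stands.
- The arm moves only by the tool servo_tool, never from a script. Its argument "targets" is a list of rows, each a list of 5 numbers: the opening in per cent of the stroke, from 0 (shut) to 100 (fully open), then the shift along the tool's x, y, z in m, then the turn about the tool's z in rad. In form: [[grip, dx, dy, dz, turn], ...]. A call has 1 to 5 rows; each row is the pose to reach, as a shift and turn from the pose commanded when the call began, along the tool's axes at that moment; what a row does not reach only later rows make up. A row lasts 1/8 s, in which the tool goes at most 62.5 mm and 10.7 degrees, less where a joint would pass 70% of its speed; a pose out of reach is approached as far as the arm can. A call with a gripper value outside its range is refused whole. The fingers move at their own pace and stop on an object; "grip_force" is the grip in N (left out, the last holds). Time passes only in rows, so rows that repeat a pose let the fingers close. It gives the time, the measured TCP pose, the force and the opening at its end, in the units of the state.
- monitor.get_obs(): the state, without advancing time (a new reading comes with each control period).
- imaging.read_camera(name): name is "scene" or "top" or "wrist"; returns a dict with "frame" (420x560x3 uint8, blue, green, red), "depth" (420x560 float32, m along the optical axis (not along the pixel's ray), 0 where there is no reading), "K" (3x3 intrinsics, pixels), "k1" (the pictures are not rectified: a ray, as slopes to the right and down, at radius r is drawn at 1 + k1 r^2 times it, then the intrinsics apply), "world_from_camera" (4x4, takes a point from camera to world coordinates). Camera axes: x right, y down, z forward; pixel columns grow to the right and rows downward; lengths in m; the calibration is good to about 2 mm. A picture is of the moment at which its call begins.
- ticket.sign_off(): hands the job in, once; it reports no verdict.
Trained networks look in the newest picture that a camera, given by its name, has taken for a name from the list of things; names that differ only in an ending like _2 or _b are one class to them, and where a whole thing is asked for, a point or a joint stands for the part that bears it (a point fixed in the world has none). Each returns a list of dicts, best first, with "confidence" (0 to 1); they miss things now and then, are a little off and sometimes report something else, mostly with a low value. They report only what shows in the picture. A call takes as long as a camera call.
- spot_in(camera, label): "at" ([column, row] in pixels, amid what is visible of it).
- pinpoint(camera, label): "at" ([column, row] in pixels: a listed point, or the origin of a listed thing).
The state is a dict: "time_s": time; "qpos": joint angles; "joint_velocities": joint speeds; "effort": joint torques, N m; "tool_pos": TCP position; "tool_rot": TCP orientation; "force": force on the tool from outside, world axes, zero at the start; "wrist_torque": the same for the moment, N m; "grip_width": finger opening in m.
Only numpy, scipy, OpenCV 4.12 (cv2) and the standard library are available. Lean on these libraries where they do the work, as an engineer would, in place of code of your own. Each camera call takes 0.05 s, during which the arm holds its last target.

## Working session

There is one attempt and no reset: what is moved stays moved. The work goes in short steps, Python scripts to look and compute and a tool call to move; the robot and the scene stay as the last step left them, time stands still between calls to the robot, and variables do not carry over. Pictures are saved under pics/ and viewed, and the job is handed in when it is done.

Besides the shell and the picture viewer there is one more tool, called after "Request:" as a command line: name --pt "numbers of a row" for each row, then --argument value for the rest. servo_tool: Moves the arm, as the interface text tells. Its arguments: {"type":"object","properties":{"targets":{"type":"array","items":{"type":"array","items":{"type":"number"}}},"grip_force":{"type":"number"}},"required":["targets"]}

```bash
mkdir -p pics; ls
cat > h.py <<'E'
import numpy as np, cv2
from cell import monitor, imaging, ticket, spot_in, pinpoint
def ray(c,px):
    K=c["K"];p=np.array([[px]],float)
    q=cv2.undistortPoints(p,np.array(K,float),np.array([c["k1"],0,0,0],float))[0,0]
    return np.array([q[0],q[1],1.])
def world(c,px,d):
    T=np.array(c["world_from_camera"]);return T[:3,:3]@(ray(c,px)*d)+T[:3,3]
def onz(c,px,z):
    T=np.array(c["world_from_camera"]);r=T[:3,:3]@ray(c,px);t=(z-T[2,3])/r[2];return T[:3,3]+t*r
def cloud(c):
    d=c["depth"];h,w=d.shape
    u,v=np.meshgrid(np.arange(w),np.arange(h))
    q=cv2.undistortPoints(np.stack([u,v],-1).reshape(-1,1,2).astype(float),np.array(c["K"],float),np.array([c["k1"],0,0,0],float)).reshape(h,w,2)
    P=np.dstack([q[...,0]*d,q[...,1]*d,d]);T=np.array(c["world_from_camera"])
    P=P@T[:3,:3].T+T[:3,3];P[d==0]=np.nan;return P
E
python3 - <<'E'
from h import *
print(monitor.get_obs())
for n in ["scene","top"]:
    c=imaging.read_camera(n);cv2.imwrite(f"pics/{n}0.png",c["frame"]);P=cloud(c)
    print(n,np.array(c["world_from_camera"]).round(3).tolist(),c["K"],c["k1"])
    for l in ["needle","needle_tip","needle_tail","short_needle","rest_a","gauge","groove","hood","hood_mouth"]:
        for r in pinpoint(n,l)[:2]:
            u,v=[int(round(x)) for x in r["at"]]
            print(l,np.round(r["at"],1),round(r["confidence"],2),P[v,u].round(3) if 0<=v<420 and 0<=u<560 else "", onz(c,r["at"],.05).round(3), onz(c,r["at"],.04).round(3), onz(c,r["at"],0).round(3))
E
```

```text
pics
{'time_s': 0.0, 'qpos': array([-71.44121242,  18.43833472,  -4.01612154,  83.17412372,
         1.29703511,  78.53847377,  -3.26088068]), 'joint_velocities': array([ 0.004416  , -0.06034446,  0.05031719, -0.0014427 ,  0.01478897,
       -0.08054633,  0.01723007]), 'effort': array([-6.80310677e-04, -4.91279054e+01, -4.04174645e-01, -3.12531424e+01,
       -6.38913014e-02,  4.36424604e-02,  1.69667960e-04]), 'tool_pos': array([0.1980632 , 0.61852982, 0.22147661]), 'tool_rot': array([-1.79894422e+02,  7.40682027e-03,  1.62251037e+02]), 'force': array([ 0.07171664, -0.56325865,  0.61802146]), 'wrist_torque': array([ 0.02164848, -0.00321146,  0.01283456]), 'grip_width': 0.08705999502335887}
scene [[0.531, -0.475, 0.702, -0.209], [-0.847, -0.318, 0.425, -0.467], [0.022, -0.821, -0.571, 0.662], [0.0, 0.0, 0.0, 1.0]] [[390.2054689    0.         279.58523392]
 [  0.         390.2054689  210.96693563]
 [  0.           0.           1.        ]] -0.0043500927420478995
needle [304.3 256.6] 0.98 [ 0.465 -0.135  0.001] [ 0.416 -0.16   0.05 ] [ 0.427 -0.155  0.04 ] [ 0.467 -0.135  0.   ]
needle
[... 1827 characters left out ...]
.146  0.04 ] [ 0.439 -0.149  0.   ]
rest_a [292.8 190.8] 0.19 [ 0.602 -0.065  0.012] [ 0.597 -0.063  0.05 ] [ 0.598 -0.063  0.04 ] [ 0.604 -0.065  0.   ]
gauge [252.7 184.9] 0.74 [0.609 0.04  0.049] [0.61  0.041 0.05 ] [0.611 0.041 0.04 ] [0.617 0.043 0.   ]
groove [293.3 189.8] 0.58 [ 0.604 -0.065  0.013] [ 0.6   -0.064  0.05 ] [ 0.601 -0.065  0.04 ] [ 0.607 -0.066  0.   ]
hood [252.  185.9] 0.53 [0.607 0.043 0.05 ] [0.607 0.043 0.05 ] [0.608 0.043 0.04 ] [0.614 0.045 0.   ]
hood_mouth [237.1 180. ] 0.83 [0.615 0.079 0.087] [0.621 0.082 0.05 ] [0.623 0.083 0.04 ] [0.629 0.086 0.   ]
hood_mouth [214.6 242.2] 0.15 [0.459 0.133 0.051] [0.459 0.134 0.05 ] [0.459 0.135 0.04 ] [0.461 0.14  0.   ]
```

View pics/scene0.png

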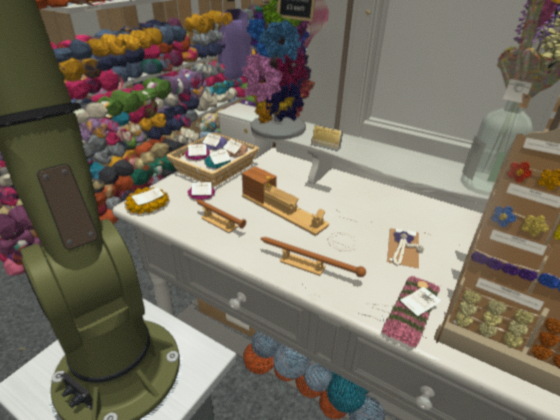

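View pics/top0.png

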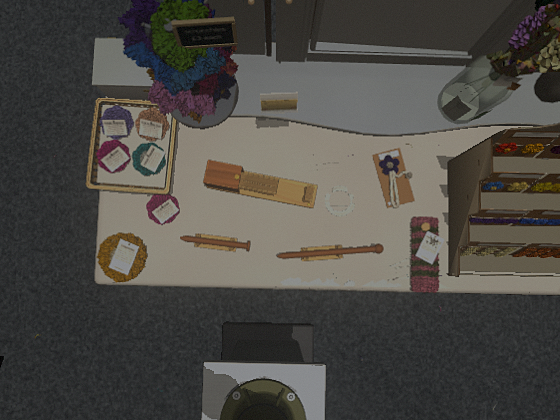

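The top view shows the long needle with its tip near (278,257) and knob near (380,248). The gauge's hood is near (222,175), and its open end is near (317,194). Next I fit these from depth.

Run:
```python
from h import *
c=imaging.read_camera("top");P=cloud(c)
f=c["frame"][150:280,170:400];cv2.imwrite("pics/topcrop.png",cv2.resize(f,None,fx=3.4,fy=3.4,interpolation=cv2.INTER_CUBIC))
X,Y,Z=P[...,0],P[...,1],P[...,2]
# needle
m=(X>.40)&(X<.50)&(Y<.02)&(Y>-.33)&(Z>.025)
p=P[m];print(len(p),p.min(0),p.max(0))
def ax(p):
    o=p[:,:2].mean(0);u,s,v=np.linalg.svd(p[:,:2]-o,full_matrices=False);d=v[0]*np.sign(v[0][1]);return o,d
m2=m&(Z>.043);o,d=ax(P[m2]);t=(P[m][:,:2]-o)@d
for k in range(2):
    q=P[m2][:,:2]; e=(q-o)@np.array([-d[1],d[0]]);q=q[abs(e)<.012];o,d=ax(np.c_[q,q[:,0]])
print("needle",o,d,np.degrees(np.arctan2(d[1],d[0])),o+d*t.min(),o+d*t.max(),t.max()-t.min())
m=(X>.52)&(X<.72)&(Y<.2)&(Y>-.14)&(Z>.006)&(Z<.1)
p=P[m];print(len(p));r=cv2.minAreaRect(p[:,:2].astype(np.float32)*1000);print(r,cv2.boxPoints(r))
mh=m&(Z>.07);r=cv2.minAreaRect(P[mh][:,:2].astype(np.float32)*1000);print("hood",r,cv2.boxPoints(r),np.nanmedian(P[mh][:,2]))
mw=m&(Z>.035)&(Z<.065);r=cv2.minAreaRect(P[mw][:,:2].astype(np.float32)*1000);print("walls",r,cv2.boxPoints(r),np.nanmedian(P[mw][:,2]))
```

```text
723 [ 0.42207237 -0.29885673  0.02948128] [ 0.468077   -0.02658846  0.05678029]
needle [ 0.44357647 -0.16899802] [-0.09686857  0.99529718] 95.5588769688293 [ 0.45615611 -0.29825022] [ 0.42969563 -0.02637633] 0.2731585048037718
3187
((620.0828857421875, 30.163772583007812), (337.0163879394531, 198.7115020751953), 89.95716094970703) [[ 520.6012  -138.27008]
 [ 719.3126  -138.41867]
 [ 719.5646   198.59763]
 [ 520.85315  198.74622]]
hood ((630.9107055664062, 116.38314819335938), (89.23824310302734, 61.03275680541992), 80.23063659667969) [[593.26575   77.58916 ]
 [653.41345   67.232956]
 [668.55566  155.17714 ]
 [608.40796  165.53334 ]] 0.08728332853895915
walls ((613.8427734375, 21.213729858398438), (275.1307067871094, 57.80302047729492), 80.68340301513672) [[ 563.0521   -109.858116]
 [ 620.09265  -119.21583 ]
 [ 664.6334    152.28558 ]
 [ 607.5929    161.64328 ]] 0.05060246841590477
```

View pics/topcrop.png

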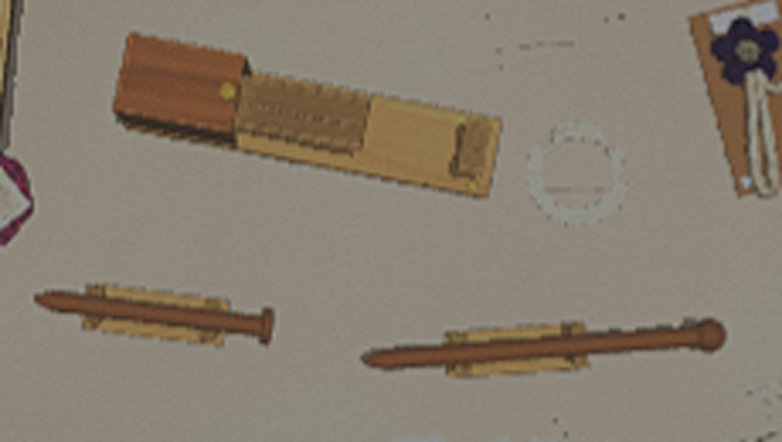

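```bash
cat >> h.py <<'E'
def delta(target,yaw,obs=None):
    """shift in tool axes + turn (rad) from measured pose to world target/yaw (tool down)"""
    from scipy.spatial.transform import Rotation as Ro
    o=obs or monitor.get_obs();R=Ro.from_euler("xyz",o["tool_rot"],degrees=True).as_matrix()
    s=R.T@(np.array(target)-o["tool_pos"]);t=-(yaw-o["tool_rot"][2]);t=(t+180)%360-180
    return s.round(4),round(np.radians(t),4)
E
python3 - <<'E'
from h import *
print(delta([.36,.40,.222],129)); print(delta([.52,.2,.222],95.5))
E
```

```text
(array([-0.2209, -0.1593,  0.0006]), np.float64(0.5804))
(array([-0.4343, -0.3011,  0.0006]), np.float64(1.1651))
```

Request:
servo_tool --pt "100 -0.044 -0.032 0 0.116" --pt "100 -0.088 -0.064 0 0.232" --pt "100 -0.132 -0.096 0 0.348" --pt "100 -0.176 -0.128 0 0.464" --pt "100 -0.22 -0.16 0 0.58"

```text
time_s: 1.68
tool_pos: [0.3599, 0.3981, 0.2229]
tool_rot: [179.9, -0.0, 128.8]
force: [0.3, 0.2, -0.1]
grip_width: 0.0874
```

Run:
```python
from h import *
print(monitor.get_obs()["tool_rot"],delta([.50,.12,.222],95.5))
```

```text
[ 1.79947740e+02 -1.55070345e-02  1.28803603e+02] (array([-0.3045, -0.0651,  0.0007]), np.float64(0.5813))
```

Request:
servo_tool --pt "100 -0.06 -0.013 0 0.116" --pt "100 -0.12 -0.026 0 0.232" --pt "100 -0.18 -0.039 0 0.348" --pt "100 -0.24 -0.052 0 0.464" --pt "100 -0.3 -0.065 0 0.58"

```text
time_s: 2.3
tool_pos: [0.498, 0.1239, 0.223]
tool_rot: [179.9, -0.0, 95.6]
force: [1.5, 0.5, 0.3]
grip_width: 0.0871
```

Run:
```python
from h import *
print(delta([.47,-.1445,.222],95.56))
c=imaging.read_camera("wrist");cv2.imwrite("pics/w1.png",c["frame"]);print(np.array(c["world_from_camera"]).round(3).tolist())
```

```text
(array([-0.2644, -0.054 ,  0.0007]), np.float64(0.0005))
[[0.995, 0.093, 0.029, 0.491], [0.097, -0.958, -0.271, 0.198], [0.002, 0.272, -0.962, 0.386], [0.0, 0.0, 0.0, 1.0]]
```

View pics/w1.png

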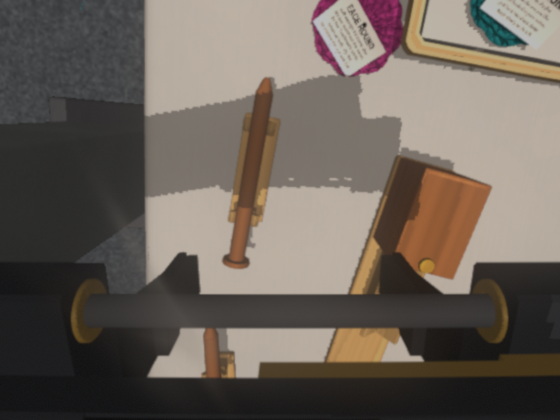

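The wrist view shows the short needle at (250,175), the hood at (440,225) and the long needle's tip at (210,345). I measure the hood from this view too.

```bash
cat >> h.py <<'E'
def gauge(P):
    X,Y,Z=P[...,0],P[...,1],P[...,2]
    m=(X>.54)&(X<.70)&(Y<.19)&(Y>-.14)&(Z>.075)&(Z<.0895)
    p=P[m];r=cv2.minAreaRect(p[:,:2].astype(np.float32)*1000);return len(p),r,cv2.boxPoints(r).round(1).tolist(),np.median(p[:,2])
E
python3 - <<'E'
from h import *
c=imaging.read_camera("wrist");P=cloud(c)
P[260:]=np.nan
print(gauge(P))
m=(P[...,0]>.54)&(P[...,0]<.70)&(P[...,1]>-.05)&(P[...,1]<.18)&(P[...,2]<.004)
print("table z",np.nanmedian(P[...,2][m]))
E
```

```text
(7209, ((629.152587890625, 116.58759307861328), (88.82913208007812, 61.87531661987305), 80.5904312133789), [[591.4000244140625, 77.80000305175781], [652.4000244140625, 67.69999694824219], [666.9000244140625, 155.3000030517578], [605.9000244140625, 165.5]], np.float64(0.08708619305083276))
table z 0.0011362256520527358
```

Request:
servo_tool --pt "100 -0.053 -0.011 0 0" --pt "100 -0.106 -0.022 0 0" --pt "100 -0.158 -0.032 0 0" --pt "100 -0.211 -0.043 0 0" --pt "100 -0.264 -0.054 0 0"

```text
time_s: 3.02
tool_pos: [0.47, -0.1436, 0.2229]
tool_rot: [179.9, -0.0, 95.9]
force: [0.6, 0.1, -0.2]
grip_width: 0.0869
```

Run:
```python
from h import *
c=imaging.read_camera("wrist");cv2.imwrite("pics/w2.png",c["frame"]);P=cloud(c)
P[255:]=np.nan
X,Y,Z=P[...,0],P[...,1],P[...,2]
m=(X>.40)&(X<.50)&(Y<.02)&(Y>-.3)&(Z>.042)&(Z<.06)
p=P[m];print(len(p),p.min(0),p.max(0))
r=cv2.fitLine(p[:,:2].astype(np.float32),cv2.DIST_HUBER,0,.001,.001).ravel();print(r,np.degrees(np.arctan2(r[1],r[0])))
print(pinpoint("wrist","needle_tip"))
print(monitor.get_obs()["tool_pos"],monitor.get_obs()["tool_rot"])
```

```text
3253 [ 0.42208139 -0.20954232  0.04200877] [ 0.4540794  -0.02599775  0.05277008]
[ 0.09941765 -0.9950458   0.43725452 -0.11359443] -84.29436
[{'at': [255.3, 56.7], 'confidence': 0.92}]
[ 0.46881442 -0.14914492  0.22322555] [1.79945304e+02 1.21330740e-01 9.52318106e+01]
```

View pics/w2.png

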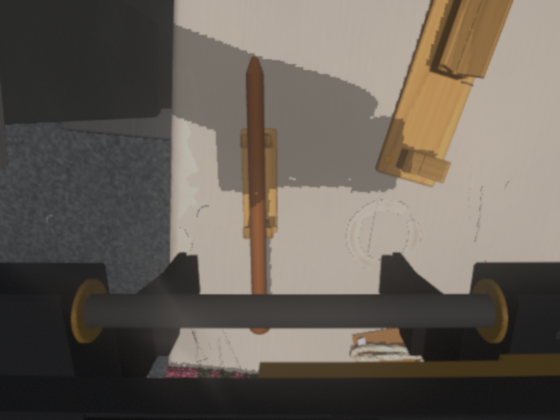

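Run:
```python
from h import *
imaging.read_camera("top")
o=monitor.get_obs();print(o["tool_pos"],o["tool_rot"],o["force"]);print(delta([.4407,-.1445,.10],95.6))
```

```text
[ 0.46959024 -0.14540085  0.22295641] [1.79946813e+02 2.65137924e-03 9.54477193e+01] [0.35490522 0.86023976 0.42329451]
(array([ 0.0036, -0.0288,  0.1229]), np.float64(-0.0027))
```

Request:
servo_tool --pt "100 0.002 -0.015 0.04 0" --pt "100 0.003 -0.029 0.08 -0.003" --pt "100 0.003 -0.029 0.123 -0.003" --pt "100 0.003 -0.029 0.123 -0.003"

```text
time_s: 3.68
tool_pos: [0.4387, -0.1405, 0.0972]
tool_rot: [-179.6, -0.1, 96.1]
force: [-0.0, -0.6, 0.2]
grip_width: 0.0871
```

Run:
```python
from h import *
imaging.read_camera("top")
o=monitor.get_obs();print(o["tool_pos"],o["tool_rot"],o["force"]);print(delta([.4407,-.1445,.021],95.6))
```

```text
[ 0.44066818 -0.1412097   0.09929718] [-1.79873240e+02 -1.47253575e-02  9.60540386e+01] [ 0.56945514 -0.73153501  1.0045213 ]
(array([-0.0033, -0.0001,  0.0783]), np.float64(0.0079))
```

Request:
servo_tool --pt "100 -0.002 0 0.04 0.005" --pt "100 -0.002 0 0.06 0.005" --pt "100 -0.002 0 0.078 0.005" --pt "100 -0.002 0 0.078 0.005" --pt "100 -0.002 0 0.078 0.005"

```text
time_s: 4.35
tool_pos: [0.443, -0.1443, 0.0232]
tool_rot: [179.8, 0.0, 95.7]
force: [-0.3, -0.6, 0.0]
grip_width: 0.0871
```

Request:
servo_tool --pt "60 0 0 0 0" --pt "0 0 0 0 0" --pt "0 0 0 0 0" --pt "0 0 0 0 0" --pt "0 0 0 0 0" --grip_force 15

```text
time_s: 4.97
tool_pos: [0.4412, -0.1444, 0.0215]
tool_rot: [180.0, -0.0, 95.7]
force: [0.2, -0.5, 0.7]
grip_width: 0.0448
```

Run:
```python
from h import *
o=monitor.get_obs();print(o["tool_pos"],o["tool_rot"],o["force"],o["grip_width"])
```

```text
[ 0.44124668 -0.14440507  0.02153651] [ 1.79999565e+02 -3.51084757e-03  9.56712219e+01] [ 0.22584495 -0.47242607  0.65615446] 0.044784791418669895
```

Still closing.

Request:
servo_tool --pt "0 0 0 0 0" --pt "0 0 0 0 0" --pt "0 0 0 0 0" --pt "0 0 0 0 0" --pt "0 0 0 0 0" --grip_force 15

```text
time_s: 5.6
tool_pos: [0.4392, -0.1446, 0.0212]
tool_rot: [-179.8, -0.1, 95.7]
force: [-5.1, -0.4, 5.3]
grip_width: 0.0151
```

Request:
servo_tool --pt "0 0 0 0 0" --pt "0 0 0 -0.005 0" --pt "0 0 0 -0.02 0" --pt "0 0 0 -0.05 0" --pt "0 0 0 -0.08 0" --grip_force 20

```text
time_s: 6.22
tool_pos: [0.4417, -0.1446, 0.1034]
tool_rot: [179.9, 0.0, 95.7]
force: [0.2, 0.4, -2.2]
grip_width: 0.0149
```

Run:
```python
from h import *
o=monitor.get_obs();print(o["tool_pos"],o["tool_rot"],o["force"],o["grip_width"])
print(delta([.52,-.12,.12],80.4))
```

```text
[ 0.4416811  -0.14456768  0.1033843 ] [1.79925347e+02 1.66253353e-02 9.56570910e+01] [ 0.2242438   0.36143035 -2.15985602] 0.01487543332472883
(array([ 0.0167,  0.0804, -0.0165]), np.float64(0.2663))
```

Run:
```python
from h import *
print(delta([.599,-.068,.13],80.4))
```

```text
(array([ 0.0607,  0.1641, -0.0264]), np.float64(0.2663))
```

Request:
servo_tool --pt "0 0.01 0.03 -0.02 0.06" --pt "0 0.023 0.07 -0.026 0.12" --pt "0 0.038 0.11 -0.026 0.18" --pt "0 0.053 0.145 -0.026 0.24" --pt "0 0.061 0.164 -0.026 0.266"

```text
time_s: 6.85
tool_pos: [0.6006, -0.0654, 0.1285]
tool_rot: [179.9, -0.0, 80.5]
force: [-1.1, -0.2, -0.6]
grip_width: 0.0156
```

Request:
servo_tool --pt "0 0 0 0 0" --pt "0 0 0 0 0" --pt "0 0 0 0 0"

```text
time_s: 7.22
tool_pos: [0.5977, -0.0685, 0.128]
tool_rot: [180.0, -0.0, 80.4]
force: [-0.9, -0.0, -2.2]
grip_width: 0.015
```

Run:
```python
from h import *
o=monitor.get_obs();print(o["tool_pos"],o["tool_rot"],o["force"],o["grip_width"])
c=imaging.read_camera("wrist");cv2.imwrite("pics/w3.png",c["frame"]);P=cloud(c)
np.save("w3.npy",P)
P[260:]=np.nan
print(gauge(P))
t=imaging.read_camera("top");cv2.imwrite("pics/t3.png",cv2.resize(t["frame"][130:280,170:400],None,fx=3.4,fy=3.4))
X,Y,Z=P[...,0],P[...,1],P[...,2]
m=(Z>.13)&(Y<.08)&(X>.5)&(X<.7);p=P[m];print(len(p))
if len(p)>50:
    r=cv2.fitLine(p[:,:2].astype(np.float32),cv2.DIST_HUBER,0,.001,.001).ravel();print(r,p.min(0),p.max(0))
print(pinpoint("wrist","needle_tip"),pinpoint("wrist","hood_mouth"))
```

```text
[ 0.59768348 -0.06845036  0.12802552] [ 1.79989495e+02 -2.35587652e-02  8.03591552e+01] [-0.91371456 -0.01779655 -2.15196059] 0.015024021899715188
(0, ((0.0, 0.0), (0.0, 0.0), 0.0), [[0.0, 0.0], [0.0, 0.0], [0.0, 0.0], [0.0, 0.0]], np.float64(nan))
10842
[ 0.16571642  0.98617345  0.6091333  -0.00327093] [ 0.58357655 -0.06194957  0.13000169] [0.62308516 0.04292644 0.15827858]
[] []
  return _methods._mean(a, axis=axis, dtype=dtype,
  ret = ret.dtype.type(ret / rcount)
```

View pics/w3.png

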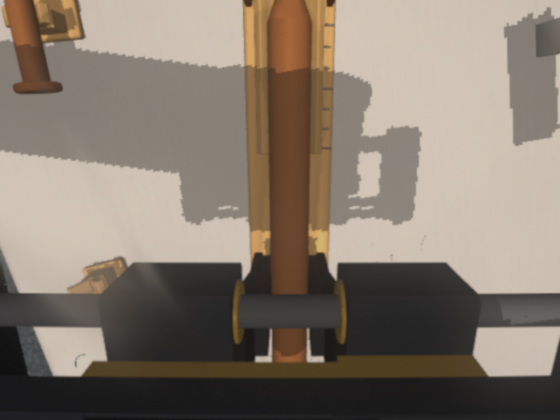

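View pics/t3.png

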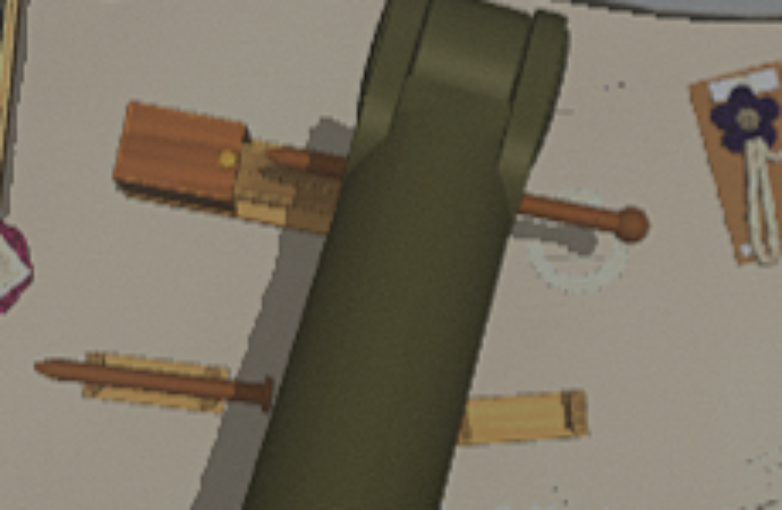

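The needle is held along the gauge in the wrist view, with its tip near (290,5). The groove walls run on either side of it, at columns 248–332. Next I measure the walls' midline and the needle's axis in the same frame.

Run:
```python
from h import *
P=np.load("w3.npy");P[255:]=np.nan
a=np.radians(80.4);d=np.array([np.cos(a),np.sin(a)]);n=np.array([d[1],-d[0]])
g=np.array([.599,-.0653])
q=P.reshape(-1,3);q=q[~np.isnan(q[:,0])]
s=(q[:,:2]-g)@d;e=(q[:,:2]-g)@n
for lo in np.arange(.01,.12,.01):
    k=(s>=lo)&(s<lo+.01)
    w=k&(q[:,2]>.05)&(q[:,2]<.065)&(abs(e)<.04)
    b=k&(q[:,2]>.007)&(q[:,2]<.02)&(abs(e)<.04)
    nd=k&(q[:,2]>.13)&(abs(e)<.03)
    f=lambda m:(len(e[m]),np.round(np.percentile(e[m],[1,99])*1000,1)) if m.sum()>5 else 0
    print(round(lo,2),"wall",f(w),"base",f(b),"needle",f(nd),round(q[nd,2].max(),4) if nd.any() else "")
```

```text
0.01 wall 0 base (541, array([-31.3,  31.3])) needle (354, array([-7.8,  7.3])) 0.157
0.02 wall 0 base (552, array([-31.9,  31.1])) needle (937, array([-8.2,  7.2])) 0.1573
0.03 wall 0 base (548, array([-31.4,  31.6])) needle (994, array([-8. ,  7.5])) 0.1575
0.04 wall (173, array([-20.9,  20.2])) base (293, array([-32. ,  31.3])) needle (1046, array([-7.9,  7.3])) 0.1576
0.05 wall (379, array([-20.8,  20.6])) base (253, array([-31.7,  31.1])) needle (1134, array([-8.1,  7.6])) 0.1577
0.06 wall (371, array([-20.4,  19.9])) base (282, array([-32. ,  30.8])) needle (1174, array([-7.9,  7.4])) 0.1578
0.07 wall (395, array([-20.9,  19.6])) base (306, array([-31.9,  31.2])) needle (1257, array([-8.1,  7.3])) 0.1582
0.08 wall (405, array([-20.7,  20. ])) base (287, array([-31.6,  31. ])) needle (1304, array([-8. ,  7.2])) 0.158
0.09 wall (433, array([-20.9,  19.8])) base (312, array([-32. ,  30.8])) needle (1383, array([-8.1,  7.1])) 0.1583
0.1 wall (453, array([-20.8,  19.9])) base (315, array([-31.7,  31.2])) needle (870, array([-7.7,  6.9])) 0.158
0.11 wall (456, array([-21.,  20.])) base (327, array([-32.1,  30.8])) needle 0
```

Request:
servo_tool --pt "0 0 0 0.03 0" --pt "0 0 0 0.06 0" --pt "0 0 0 0.08 0" --pt "0 0 0 0.09 0" --pt "0 0 0 0.09 0"

```text
time_s: 8.05
tool_pos: [0.5983, -0.0676, 0.0373]
tool_rot: [-180.0, 0.0, 80.4]
force: [0.2, -0.8, -0.9]
grip_width: 0.0149
```

Request:
servo_tool --pt "0 0 0 0.002 0" --pt "0 0 0 0.004 0" --pt "0 0 0 0.005 0"

```text
time_s: 8.43
tool_pos: [0.5987, -0.0674, 0.0329]
tool_rot: [180.0, -0.0, 80.4]
force: [0.1, -0.3, -0.7]
grip_width: 0.0153
```

Request:
servo_tool --pt "0 0 0 0.001 0" --pt "0 0 0 0.002 0" --pt "0 0 0 0.002 0"

```text
time_s: 8.8
tool_pos: [0.5985, -0.0674, 0.0318]
tool_rot: [-180.0, -0.1, 80.4]
force: [-4.8, 0.9, 8.4]
grip_width: 0.0154
```

Run:
```python
from h import *
for i in range(4):
    imaging.read_camera("wrist")
    o=monitor.get_obs();print(o["tool_pos"],o["force"],o["wrist_torque"],o["grip_width"])
```

```text
[ 0.59849202 -0.06740369  0.03181057] [-4.54795617  0.49352412  7.73752068] [ 0.06194385  0.85152672 -0.0097992 ] 0.015209611536222073
[ 0.59846591 -0.06739064  0.0317936 ] [-3.53552444  1.06234591  7.88960283] [ 0.05233388  0.79261786 -0.03352689] 0.015769821594192872
[ 0.59848038 -0.06744609  0.03180181] [-3.68217779  2.31454085  7.77380561] [0.11205063 0.8141325  0.00878659] 0.014898181159342957
[ 0.59848026 -0.06741683  0.03180247] [-3.16061853  0.98284761  7.5120339 ] [ 0.07009962  0.80657273 -0.00753098] 0.015227079485131495
```

Request:
servo_tool --pt "20 0 0 0 0" --pt "50 0 0 0 0" --pt "50 0 0 0 0" --pt "50 0 0 0 0" --pt "50 0 0 0 0"

```text
time_s: 9.62
tool_pos: [0.5985, -0.0675, 0.0305]
tool_rot: [180.0, 0.0, 80.4]
force: [0.3, 0.1, 0.4]
grip_width: 0.0418
```

Request:
servo_tool --pt "50 0 0 -0.02 0" --pt "50 0 0 -0.06 0" --pt "50 0 0 -0.1 0" --pt "50 0 0 -0.13 0" --pt "50 0 0 -0.13 0"

```text
time_s: 10.25
tool_pos: [0.6006, -0.0681, 0.1648]
tool_rot: [179.6, -0.1, 80.4]
force: [-0.3, -0.2, -0.1]
grip_width: 0.0434
```

Run:
```python
from h import *
o=monitor.get_obs();print(o["tool_pos"],o["tool_rot"],o["force"],o["grip_width"])
c=imaging.read_camera("wrist");cv2.imwrite("pics/w4.png",c["frame"]);P=cloud(c);np.save("w4.npy",P)
P[255:]=np.nan
t=imaging.read_camera("scene");cv2.imwrite("pics/s4.png",cv2.resize(t["frame"][150:290,180:400],None,fx=3.4,fy=3.4))
a=np.radians(80.4);d=np.array([np.cos(a),np.sin(a)]);n=np.array([d[1],-d[0]])
g=np.array([.599,-.0653])
q=P.reshape(-1,3);q=q[~np.isnan(q[:,0])]
s=(q[:,:2]-g)@d;e=(q[:,:2]-g)@n
for lo in np.arange(-.02,.18,.01):
    k=(s>=lo)&(s<lo+.01)
    z=k&(abs(e)<.006)
    b=k&(q[:,2]>.007)&(q[:,2]<.02)&(abs(e)<.04)
    if z.any(): print(round(lo,2),np.percentile(q[z,2],[5,50,95]).round(4), np.round(np.percentile(e[b],[1,99])*1000,1) if b.sum()>5 else 0)
# hood edge
h=(q[:,2]>.078)&(q[:,2]<.09)&(abs(e)<.025); print("hood mouth s",np.percentile(s[h],[0,1,5]) if h.any() else 0)
```

```text
[ 0.60064059 -0.06806476  0.16481077] [ 1.79608308e+02 -1.00351608e-01  8.04139880e+01] [-0.25971495 -0.18548235 -0.13080356] 0.043427250358588826
-0.02 [0.0563 0.0583 0.0596] [-31.3  31.2]
-0.01 [0.0565 0.0583 0.0595] [-31.1  31.8]
0.0 [0.0563 0.0583 0.0597] [-31.6  31.6]
0.01 [0.0563 0.0583 0.0596] [-31.3  31.4]
0.02 [0.0563 0.0583 0.0596] [-31.   31.1]
0.03 [0.0565 0.0583 0.0599] [-31.6  31.8]
0.04 [0.0567 0.0583 0.0599] [-31.4  31.6]
0.05 [0.0565 0.0583 0.0598] [-32.   31.4]
0.06 [0.0565 0.0584 0.0599] [-31.7  31.2]
0.07 [0.0568 0.0583 0.0599] [-31.5  31. ]
0.08 [0.0565 0.0585 0.0601] [-32.   30.7]
0.09 [0.0563 0.0583 0.06  ] [-31.5  30.5]
0.1 [0.0541 0.0572 0.0595] [-32.1  31.1]
0.11 [0.042  0.0521 0.0561] [-31.9  30.9]
0.12 [0.0366 0.0428 0.0459] [-31.4  30.6]
0.13 [0.0378 0.0428 0.0458] [-32.   31.3]
0.14 [0.0369 0.0432 0.0633] [-31.7  31. ]
hood mouth s 0
```

View pics/w4.png

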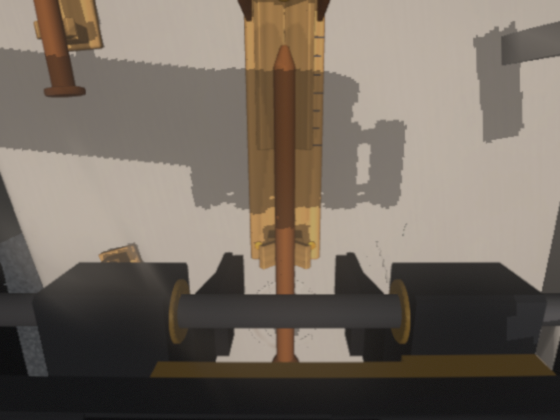

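View pics/s4.png

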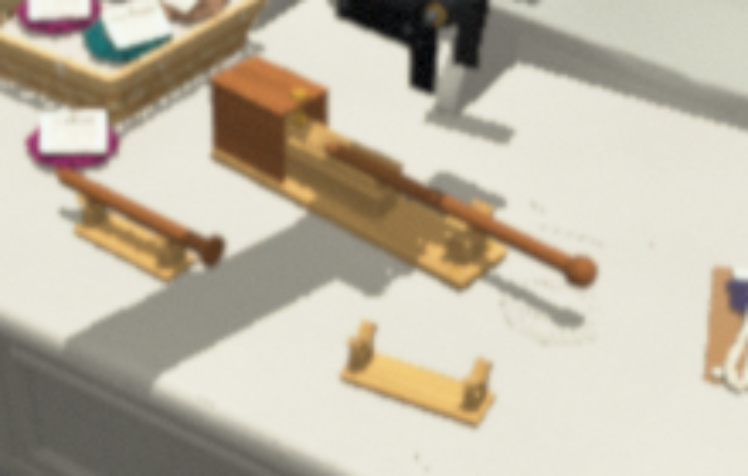

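Run:
```python
from h import *
o=monitor.get_obs();print(o["tool_pos"],o["tool_rot"])
a=np.radians(80.4);d=np.array([np.cos(a),np.sin(a)]);p=np.array([.599,-.0653])-.2*d
print(p,delta([*p,.165],80.4))
```

```text
[ 0.59844808 -0.06745501  0.16117494] [ 1.79954330e+02 -3.76760757e-02  8.04301426e+01]
[ 0.56564625 -0.26249921] (array([-1.978e-01,  1.000e-04, -4.000e-03]), np.float64(0.0005))
```

Request:
servo_tool --pt "0 -0.04 0 0 0" --pt "0 -0.09 0 0 0" --pt "0 -0.14 0 0 0" --pt "0 -0.18 0 0 0" --pt "0 -0.2 0 0 0"

```text
time_s: 10.98
tool_pos: [0.563, -0.2677, 0.1593]
tool_rot: [-179.9, 0.1, 80.2]
force: [0.3, 1.1, -0.2]
grip_width: 0.0038
```

Request:
servo_tool --pt "0 0 0 0.03 0" --pt "0 0 0 0.06 0" --pt "0 0 0 0.09 0" --pt "0 0 0 0.115 0" --pt "0 0 0 0.126 0"

```text
time_s: 11.6
tool_pos: [0.5633, -0.2639, 0.0318]
tool_rot: [-179.7, -0.0, 80.4]
force: [-0.1, 0.1, 0.8]
grip_width: 0.0004
```

Request:
servo_tool --pt "0 0 0 0 0" --pt "0 0 0 0 0" --pt "0 0 0 0 0"

```text
time_s: 11.98
tool_pos: [0.5659, -0.265, 0.0356]
tool_rot: [179.9, 0.0, 80.4]
force: [-1.0, -0.6, 0.5]
grip_width: 0.0001
```

Run:
```python
from h import *
t=imaging.read_camera("scene");cv2.imwrite("pics/s5.png",cv2.resize(t["frame"][150:290,180:400],None,fx=3.4,fy=3.4))
t=imaging.read_camera("wrist");cv2.imwrite("pics/w5.png",t["frame"])
o=monitor.get_obs();print(o["tool_pos"],o["tool_rot"],o["force"],o["grip_width"],o["time_s"])
a=np.radians(80.4);d=np.array([np.cos(a),np.sin(a)]);n=np.array([d[1],-d[0]]);v=o["tool_pos"][:2]-np.array([.599,-.0653]);print(v@d,v@n)
```

```text
[ 0.56572515 -0.26484462  0.03538597] [ 1.79919391e+02 -5.45504412e-03  8.04373605e+01] [ 0.38596964  0.36448272 -0.34763191] 0.0005044846808837505 12.075
-0.20229940626936194 0.0004689328502314391
```

View pics/s5.png

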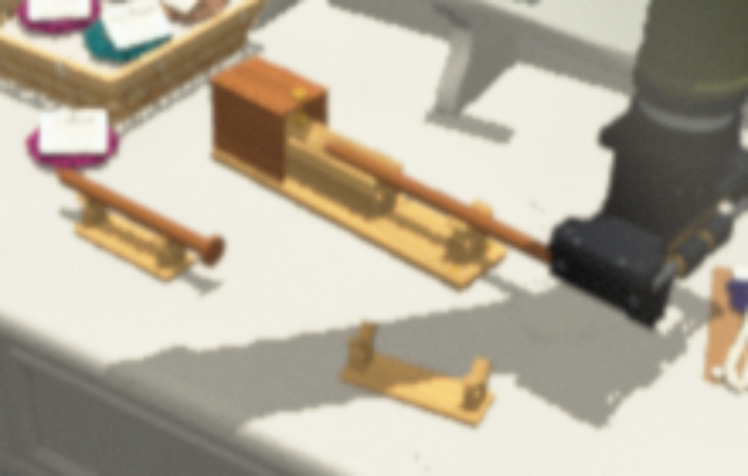

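View pics/w5.png

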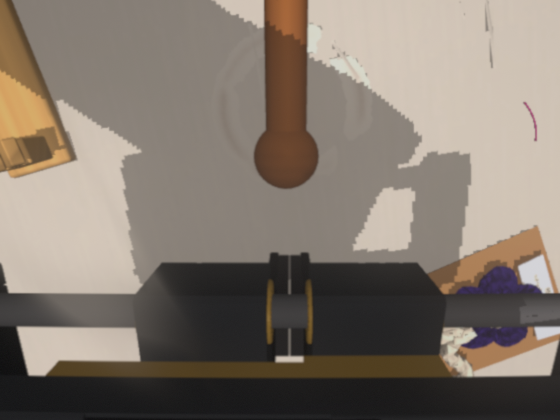

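Request:
servo_tool --pt "0 0.008 0 0 0" --pt "0 0.016 0 0 0" --pt "0 0.022 0 0 0" --pt "0 0.026 0 0 0" --pt "0 0.03 0 0 0"

```text
time_s: 12.7
tool_pos: [0.5702, -0.2349, 0.0346]
tool_rot: [180.0, 0.0, 80.4]
force: [0.2, -0.3, -0.6]
grip_width: 0.0004
```

Request:
servo_tool --pt "0 0.003 0 0 0" --pt "0 0.006 0 0 0" --pt "0 0.009 0 0 0" --pt "0 0.012 0 0 0" --pt "0 0.015 0 0 0"

```text
time_s: 13.32
tool_pos: [0.5727, -0.2203, 0.0346]
tool_rot: [180.0, 0.0, 80.4]
force: [0.5, -1.1, -0.1]
grip_width: 0.0005
```

Request:
servo_tool --pt "0 0.003 0 0 0" --pt "0 0.006 0 0 0" --pt "0 0.009 0 0 0" --pt "0 0.012 0 0 0" --pt "0 0.015 0 0 0"

```text
time_s: 13.95
tool_pos: [0.5752, -0.2053, 0.0346]
tool_rot: [180.0, -0.0, 80.4]
force: [0.1, -0.7, -0.8]
grip_width: 0.0005
```

```bash
cat > chk.py <<'E'
from h import *
a=np.radians(80.4);d=np.array([np.cos(a),np.sin(a)]);n=np.array([d[1],-d[0]])
F=[]
for i in range(3):
    c=imaging.read_camera("wrist");o=monitor.get_obs();F.append(o["force"])
F=np.mean(F,0)
v=o["tool_pos"][:2]-np.array([.599,-.0653]);print("s,e",(v@d).round(4),(v@n).round(4),"Falong",(F[:2]@d).round(2),"lat",(F[:2]@n).round(2),"t",o["time_s"])
P=cloud(c)
q=P[:260].reshape(-1,3);q=q[~np.isnan(q[:,0])]
s=(q[:,:2]-np.array([.599,-.0653]))@d;e=(q[:,:2]-np.array([.599,-.0653]))@n
k=(abs(e)<.016)&(q[:,2]>.04)&(s<v@d+.06)
if k.any(): print("knob rear s",np.percentile(s[k],[0,1]).round(4),"e",np.percentile(e[k&(s<s[k].min()+.026)],[1,99]).round(4),"top",np.percentile(q[k,2],99).round(4))
cv2.imwrite("pics/chk%d.png"%int(o["time_s"]*100),c["frame"])
E
python3 chk.py
```

```text
s,e -0.1418 -0.0001 Falong -0.36 lat 0.33 t 14.1
knob rear s [-0.1269 -0.1239] e [-0.0121  0.0114] top 0.0643
```

Request:
servo_tool --pt "0 0.001 0 0 0" --pt "0 0.002 0 0 0" --pt "0 0.003 0 0 0" --pt "0 0.004 0 0 0" --pt "0 0.005 0 0 0"

```text
time_s: 14.72
tool_pos: [0.576, -0.2006, 0.0346]
tool_rot: [180.0, -0.0, 80.4]
force: [0.2, -0.6, -0.1]
grip_width: 0.0003
```

Request:
servo_tool --pt "0 0.001 0 0 0" --pt "0 0.002 0 0 0" --pt "0 0.003 0 0 0" --pt "0 0.004 0 0 0"

```text
time_s: 15.22
tool_pos: [0.5767, -0.1966, 0.0345]
tool_rot: [180.0, -0.0, 80.4]
force: [0.1, -0.7, 0.3]
grip_width: 0.0006
```

Request:
servo_tool --pt "0 0.001 0 0 0" --pt "0 0.002 0 0 0" --pt "0 0.003 0 0 0"

```text
time_s: 15.6
tool_pos: [0.5772, -0.1936, 0.0345]
tool_rot: [180.0, -0.0, 80.4]
force: [0.1, -0.1, 0.8]
grip_width: 0.0005
```

Request:
servo_tool --pt "0 0.001 0 0 0" --pt "0 0.002 0 0 0"

```text
time_s: 15.85
tool_pos: [0.5775, -0.1919, 0.0346]
tool_rot: [180.0, 0.0, 80.4]
force: [0.3, -1.1, -0.3]
grip_width: 0.0008
```

Request:
servo_tool --pt "0 0.001 0 0 0" --pt "0 0.002 0 0 0"

```text
time_s: 16.1
tool_pos: [0.5777, -0.1906, 0.0346]
tool_rot: [180.0, 0.1, 80.4]
force: [-0.2, -3.4, -0.6]
grip_width: 0.0004
```

Request:
servo_tool --pt "0 0.001 0 0 0" --pt "0 0.002 0 0 0"

```text
time_s: 16.35
tool_pos: [0.5781, -0.1881, 0.0346]
tool_rot: [180.0, 0.0, 80.4]
force: [-0.2, -3.3, 0.8]
grip_width: 0.0004
```

Request:
servo_tool --pt "0 0.001 0 0 0" --pt "0 0.002 0 0 0"

```text
time_s: 16.6
tool_pos: [0.5785, -0.1856, 0.0346]
tool_rot: [180.0, -0.0, 80.4]
force: [-0.4, -2.9, 0.0]
grip_width: 0.0006
```

Request:
servo_tool --pt "0 0.001 0 0 0" --pt "0 0.002 0 0 0"

```text
time_s: 16.85
tool_pos: [0.5789, -0.1837, 0.0346]
tool_rot: [180.0, -0.0, 80.4]
force: [-1.3, -3.0, 0.9]
grip_width: 0.0001
```

Request:
servo_tool --pt "0 0.001 0 0 0" --pt "0 0.002 0 0 0"

```text
time_s: 17.1
tool_pos: [0.5792, -0.1818, 0.0346]
tool_rot: [180.0, -0.0, 80.4]
force: [0.6, -3.2, -0.5]
grip_width: 0.0009
```

```bash
python3 chk.py
```

```text
s,e -0.118 -0.0001 Falong -2.46 lat 0.27 t 17.25
knob rear s [-0.1026 -0.1002] e [-0.0121  0.0114] top 0.0644
```

Request:
servo_tool --pt "0 0.001 0 0 0" --pt "0 0.002 0 0 0"

```text
time_s: 17.5
tool_pos: [0.5795, -0.1803, 0.0346]
tool_rot: [180.0, 0.0, 80.4]
force: [-0.3, -4.0, 0.2]
grip_width: 0.0004
```

Request:
servo_tool --pt "0 0.001 0 0 0" --pt "0 0.0015 0 0 0"

```text
time_s: 17.75
tool_pos: [0.5796, -0.1793, 0.0347]
tool_rot: [180.0, 0.1, 80.4]
force: [-1.1, -5.2, -0.5]
grip_width: 0.0003
```

Request:
servo_tool --pt "0 0.001 0 0 0" --pt "0 0.0015 0 0 0"

```text
time_s: 18.0
tool_pos: [0.5798, -0.1783, 0.0347]
tool_rot: [180.0, 0.1, 80.4]
force: [-0.6, -5.9, -0.3]
grip_width: -0.0001
```

Request:
servo_tool --pt "0 0.001 0 0 0" --pt "0 0.0015 0 0 0"

```text
time_s: 18.25
tool_pos: [0.5798, -0.1775, 0.0347]
tool_rot: [180.0, 0.1, 80.4]
force: [-1.0, -7.8, 1.0]
grip_width: 0.0006
```

```bash
python3 chk.py; python3 chk.py
```

```text
s,e -0.1139 -0.0002 Falong -7.43 lat 0.52 t 18.4
knob rear s [-0.0988 -0.0962] e [-0.0122  0.0113] top 0.0644
s,e -0.1138 -0.0002 Falong -6.8 lat -0.14 t 18.55
knob rear s [-0.0988 -0.096 ] e [-0.0122  0.0114] top 0.0643
```

Request:
servo_tool --pt "0 -0.0005 0 0 0" --pt "0 -0.001 0 0 0" --pt "0 -0.002 0 0 0" --pt "0 -0.004 0 0 0" --pt "0 -0.01 0 0 0"

```text
time_s: 19.18
tool_pos: [0.579, -0.1833, 0.0343]
tool_rot: [-180.0, -0.1, 80.5]
force: [0.4, -0.3, 0.0]
grip_width: 0.0005
```

Request:
servo_tool --pt "0 -0.01 0 0 0" --pt "0 -0.03 0 0 0" --pt "0 -0.04 0 0 0" --pt "0 -0.04 0 0 0"

```text
time_s: 19.68
tool_pos: [0.5713, -0.2267, 0.0346]
tool_rot: [180.0, 0.0, 80.3]
force: [-0.1, -0.4, 0.3]
grip_width: 0.0003
```

```bash
python3 chk.py
python3 - <<'E'
from h import *
t=imaging.read_camera("scene");cv2.imwrite("pics/s6.png",cv2.resize(t["frame"][150:290,180:400],None,fx=3.4,fy=3.4))
E
ls pics
```

```text
s,e -0.1611 -0.0 Falong -0.01 lat 0.3 t 19.825
knob rear s [-0.1528 -0.1525] e [-0.0085  0.0092] top 0.062
chk1410.png
chk1725.png
chk1839.png
chk1855.png
chk1982.png
s4.png
s5.png
s6.png
scene0.png
t3.png
top0.png
topcrop.png
w1.png
w2.png
w3.png
w4.png
w5.png
```

View pics/s6.png

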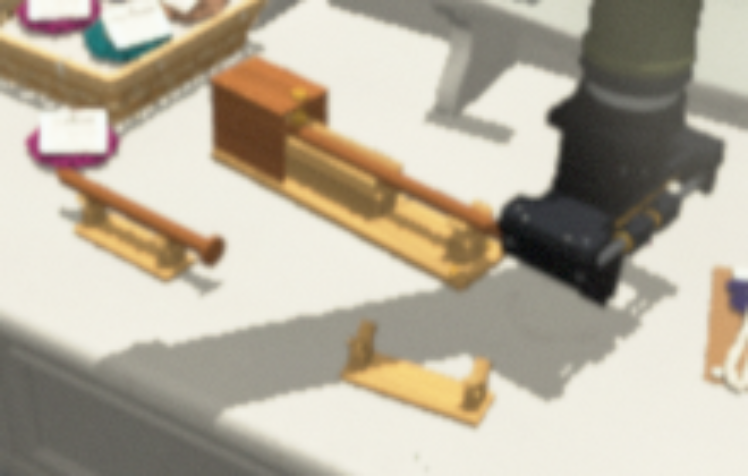

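Request:
servo_tool --pt "0 -0.005 0 -0.02 0" --pt "0 -0.01 0 -0.05 0" --pt "0 -0.015 0 -0.09 0" --pt "0 -0.015 0 -0.12 0" --pt "0 -0.015 0 -0.12 0"

```text
time_s: 20.5
tool_pos: [0.5714, -0.2409, 0.1589]
tool_rot: [179.6, 0.0, 80.4]
force: [-0.2, -0.7, 0.3]
grip_width: 0.0008
```

Run:
```python
from h import *
a=np.radians(80.4);d=np.array([np.cos(a),np.sin(a)]);n=np.array([d[1],-d[0]]);g=np.array([.599,-.0653])
for nm in ["wrist","top"]:
    c=imaging.read_camera(nm);cv2.imwrite(f"pics/{nm}7.png",c["frame"] if nm=="wrist" else cv2.resize(c["frame"][130:280,170:400],None,fx=3.4,fy=3.4))
    q=cloud(c).reshape(-1,3);q=q[~np.isnan(q[:,0])];s=(q[:,:2]-g)@d;e=(q[:,:2]-g)@n
    k=(abs(e)<.014)&(q[:,2]>.035)&(q[:,2]<.07)&(s<-.06)&(s>-.18)
    print(nm,k.sum(),np.percentile(s[k],[0,1,3]).round(4) if k.any() else "")
o=monitor.get_obs();print(o["time_s"],o["tool_pos"],o["force"])
```

```text
wrist 1911 [-0.1058 -0.1051 -0.1038]
top 131 [-0.1064 -0.1052 -0.1039]
20.6 [ 0.56962555 -0.2395194   0.15538583] [0.59521994 0.05294548 0.31123926]
```

View pics/wrist7.png

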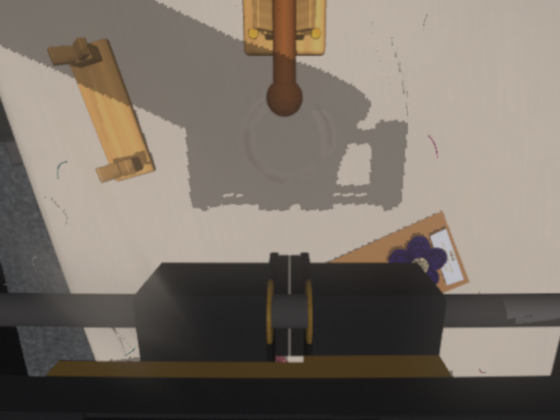

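View pics/top7.png

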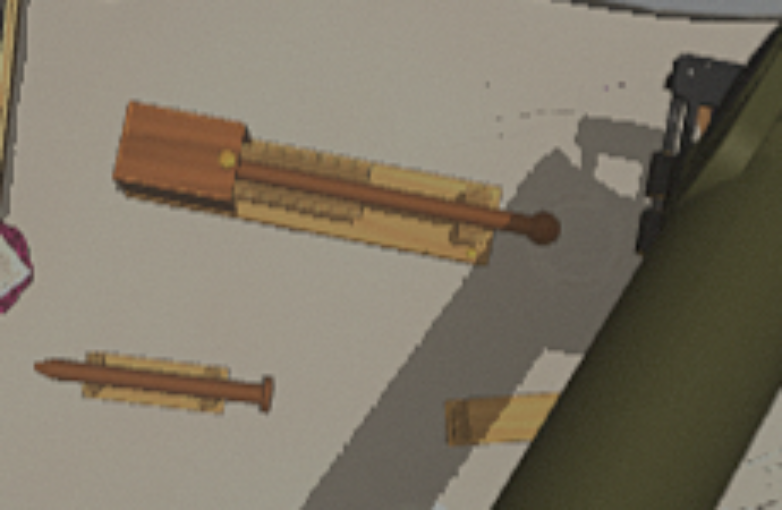

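```bash
python3 -c "
from cell import ticket
print(ticket.sign_off())"
```

```text
the job is handed in; nothing more can be done
None
```

The long needle is lying in the gauge's groove, point under the hood and resting against the sprung stop. I've handed the job in at about 20.6 s of the 58 s allowed. No verdict was reported.

- **Laying it down:** I gripped the needle at its balance point, turned it to the groove direction and lowered it until I felt it seat (about 10 N of contact). It lay level and centred to within about 0.5 mm.
- **Pushing:** I pushed on the ball knob with closed fingers. At first there was almost no resistance, then a steady drag of about 3 N once the point was past the sprung ball. The force then rose by about 1.2 N per mm to roughly 7 N. I read that as about 4 N on the stop, well short of the 14 N where it bottoms.
- **Last checks:** After I backed off, the wrist and top cameras agreed on where the knob's rear end is. That puts the point about 29–30 mm inside the hood. The needle had sprung back about 1 mm, which fits the drag holding it lightly against the stop. The fingers are clear of it, and the short needle still lies in its rest.
- **Not seen directly:** The stop itself is hidden, so contact is judged from the force and the depth only. The force readings jitter by about 0.5–1 N. I did not measure the other goods again after the move; those in the last pictures looked undisturbed.

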